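# Load a spray-out coupon under the sprung clip of its bench holder

## Robot

A 6-joint arm with a two-finger parallel gripper is mounted at the origin on the work surface. World frame = base frame: x ahead of the robot, y to its left, z up, the work surface at z = 0. Lengths are in m, angles in rad, forces in N, time in s.
With the tool pointing down it reaches from about 0.225 to 0.725 m from the base axis. Payload 3.1 kg.
Tool frame: the origin (TCP) lies between the finger pads; the fingertips stand 11 mm ahead of it and the grasp point (between the pads) lies 8 mm behind it (arm.finger_overhang is the distance from the TCP to the fingertips, in m); z points along the fingers, y is the direction in which the jaws open and shut (so a half turn about z gives the same grasp; the last joint's range is limited). The gripper opens to 85 mm and grips with 20 to 120 N. Pads are 22 mm wide; open, the fingers measure 114 mm over their backs; the gripper's body (76 mm by 85 mm) begins 54 mm behind the grasp point. The pads swing forward as they close: fully open they stand 13 mm farther back than shut.
Start: joints at [-1.255, 0.048, 0.099, 1.622, 0, 1.443], TCP at [0.225, -0.474, 0.242] pointing down, gripper open.
Joint ranges: [-2.91, 2.91], [-0.99, 1.94], [-1.21, 1.42], [-2.12, 2.29], [-1.49, 1.47], [-3.14, 3.14]. Speed limits (rad/s): [2.79, 2.79, 3.14, 3.14, 3.14, 3.14].

## Interface

Orientations are given as a unit quaternion [w, x, y, z].
In Python, from plant import arm gives the robot as it stands.
- The arm moves only by the tool carry_out, never from a script. Its argument "rows" is a list that holds one entry, the list of rows, each a list of 6 numbers: the shift along the tool's x, y, z in units of 25 mm (1.0 is 25 mm), then the turn, a rotation vector about the tool's x, y, z in units of 5 degrees (1.0 is 5 degrees). In form: [[[x, y, z, wx, wy, wz], ...]]. A call has 1 to 10 rows; each row is the pose to reach, as a shift and turn from the pose commanded when the call began, along the tool's axes at that moment; what a row does not reach only later rows make up. A row lasts 1/12 s, in which the tool goes at most 41.7 mm and 7.16 degrees, less where a joint would pass 70% of its speed; a pose out of reach is approached as far as the arm can. A call with a gripper value outside its range is refused whole. "hand" is the opening, from 0 (shut) to 1 (fully open), set as the call begins (left out, the last holds). The fingers move at their own pace and stop on an object; "force" is the grip in N (left out, the last holds). Time passes only in rows, so rows that repeat a pose let the fingers close. It gives the time, the measured TCP pose, the force and the opening at its end, in the units of the state.
- arm.sense(): the state, without advancing time (a new reading comes with each control period).
- arm.camera(name): name is "scene" or "top" or "wrist"; returns (picture, depth): 420x560x3 uint8, red, green, blue; 420x560 float32, m along the optical axis (not along the pixel's ray), 0 where there is no reading.
- arm.get_calibration(name): a dict with "fx", "fy", "cx", "cy" (pixels), "origin" and "orientation" of the camera in the world; the wrist camera has in their place "T_tool_cam" (4x4, takes a point from camera to tool coordinates, whose origin is the TCP and whose axes are the flange's). Camera axes: x right, y down, z forward; pixel columns grow to the right and rows downward; lengths in m; the calibration is good to about 2 mm. A picture is of the moment at which its call begins: read the wrist's pose just before it. get_calibration takes no time and is no camera call.
- arm.job_done(): hands the job in, once; it reports no verdict.
Trained networks look in the newest picture that a camera, given by its name, has taken for a name from the list of things; names that differ only in an ending like _2 or _b are one class to them, and where a whole thing is asked for, a point or a joint stands for the part that bears it (a point fixed in the world has none). Each returns a list of dicts, best first, with "p" (0 to 1); they miss things now and then, are a little off and sometimes report something else, mostly with a low value. They report only what shows in the picture. A call takes as long as a camera call. They do not tell look-alikes from the thing itself.
- arm.boxes_of(camera, query): "point" ([column, row] in pixels, amid what is visible of it).
The state is a dict: "t": time; "joint_positions": joint angles; "dq": joint speeds; "joint_efforts": joint torques, N m; "tool_pos": TCP position; "orientation": TCP orientation; "force": force on the tool from outside, world axes, zero at the start; "wrist_torque": the same for the moment, N m; "finger_gap": opening from 0.0 (shut) to 1.0 (fully open).
Only numpy, scipy, OpenCV 4.12 (cv2) and the standard library are available. Lean on these libraries where they do the work, as an engineer would, in place of code of your own. Each camera call takes 0.05 s, during which the arm holds its last target. There are 200 camera calls.

## Task

Load the grey primed test coupon into its bench holder for sanding: with one fingertip press the spring clip's thumb lever down and keep it held, and meanwhile with the other fingertip push the coupon along its ledges and under the raised jaw until it is fully home against the stop; then let the lever go so that the clip grips the coupon, and move the hand clear. The coupon is only pushed, never lifted or tipped up, and the things lying around the holder are to be left where they are.

Things in the scene. Friction and masses are not known exactly. Their poses are not given: they have to be found in the camera images.
- holder: Steel coupon holder screwed to the bench; all mm below are in its frame. Origin on the bench (z 0) straight below the clip's pin; +x = the way the coupon is pushed home, z up; thumb lever on the +x side, coupon on the -x side. Base plate x -95 to 52, y +-50, top z 8. Pin along y at x 0, z 30, between two lugs (|y| 28 to 34, x -4 to 8, up to z 36).
- ledges (a point): Point at x -56, y 0, z 26, midway between the two ledges that carry the coupon (|y| 20 to 38, x -90 to -22, top z 26). The channel between them is 40 wide, goes down to the base plate (z 8) and is open at the -x end: a fingertip may reach below the coupon's underside there. Side fences 4 high, inner faces at y +-33.5, x -70 to -7, guide the coupon with 1.5 to spare each side.
- stop (a point): Point at x -7, y 0, z 26: foot of the stop, a rib 3.5 high right across the bed (bed: x -22 to -4, top z 26, under the jaw). Coupon fully home: its front edge touches the stop's face at x -7, its centre at x -27, y 0 (+-1.5), z 28.5, its rear edge at x -47.
- coupon_mid (a point): Centre of the coupon, a loose flat plate in light grey primer with a pen ring on it, 40 (along the holder's x) x 64 x 5 mm thick, 17 to 34 g. It starts flat on the ledges between the fences, nearly square to them, its front (+x) edge 4 to 24 mm short of the jaw's lip. Its x axis points along the push, z up.
- clip (a joint): Clip angle about the pin (rad): 0 at rest, jaw down; grows as the lever is pressed; hard stop 0.85. Sprung shut: 0.05 N m plus 0.08 N m per rad, so about 6 N on the lever 17 mm from the pin holds it open. Gap under the jaw: 0.5 mm at 0, 5 at 0.29 (resting on the coupon), 6.6 at 0.40, 8.9 at 0.55. Pushing the coupon against the shut jaw does not raise it.
- lever_mid (a point): Middle of the top of the clip's thumb lever, a flat steel plate 37 long x 44 wide (y) x 2 mm. At rest it slopes up away from the pin, its top from x 6, z 29 to x 38, z 49. At clip = 0.55 it is level, top at z 26 (the height of the coupon's underside), x 5 to 42: two fingertips both at about z 26 can hold it and push the coupon's rear edge. A fingertip may slide along it.
- jaw_lip (a point): Middle of the lower edge of the clip's jaw, a steel lip 52 wide (y) x 2 mm thick on the -x side of the pin; at rest at x -16, z 26.5, its outer face at x -17 (also when raised, within 1 mm).
- sander: Bystander: grey pneumatic palm sander, 124 mm dia. rubber pad, 95 mm tall, with an air spigot reaching 95 mm from its axis; origin under its centre. Leave alone.
- tape: Bystander: roll of green masking tape lying flat, 104 mm dia., 24 mm high; origin under its centre. Leave alone.
- tin: Bystander: primer tin, 74 mm dia., 95 mm tall; origin under its centre. Leave alone.
- block: Bystander: black rubber hand sanding block, 70 x 130 x 40 mm; origin under its centre. Leave alone.
There are look-alikes about, which are no part of the job. What is shaped like the holder but pink is not meant. Leave any green look-alike of the part that bears coupon_mid alone.

How it is judged:
By the outcome, as a careful person would: the job done as asked, in the order asked, and still so for the second after the job is handed in, with the robot touching nothing.
It also fails if it takes over 48 s, if anything falls off the work surface, if the arm or the gripper's body presses on something with over 40 N, if the wrist force passes 120 N, or if a joint passes its speed limit or range.

## Working session

There is one attempt and no reset: what is moved stays moved. The work goes in short steps, Python scripts to look and compute and a tool call to move; the robot and the scene stay as the last step left them, time stands still between calls to the robot, and variables do not carry over. Pictures are saved under pics/ and viewed, about 8 in all and at most 12, crops included, and the job is handed in when it is done.

Besides the shell and the picture viewer there is one more tool, called after "Emit:" in YAML: its name, and indented under it one key for each argument. carry_out: Moves the arm, as the interface text tells. Its arguments: {"type":"object","properties":{"rows":{"type":"array"},"hand":{"type":"number"},"force":{"type":"number"}},"required":["rows"]}

```bash
mkdir -p pics; cat > h.py <<'E'
import numpy as np,cv2
from plant import arm
from scipy.spatial.transform import Rotation as R
def rot(q): return R.from_quat([q[1],q[2],q[3],q[0]]).as_matrix()
def campose(n,s=None):
    c=arm.get_calibration(n)
    if n=='wrist':
        s=s or arm.sense(); T=np.eye(4); T[:3,:3]=rot(s['orientation']); T[:3,3]=s['tool_pos']
        T=T@np.array(c['T_tool_cam'])
    else:
        T=np.eye(4); T[:3,:3]=rot(c['orientation']); T[:3,3]=c['origin']
    return c,T
def cloud(n,d,s=None):
    c,T=campose(n,s); v,u=np.mgrid[:d.shape[0],:d.shape[1]]
    P=np.stack([(u-c['cx'])/c['fx']*d,(v-c['cy'])/c['fy']*d,d],-1)
    return P@T[:3,:3].T+T[:3,3]
def snap(n,f):
    s=arm.sense(); p,d=arm.camera(n); cv2.imwrite('pics/'+f+'.png',p[:,:,::-1]); np.save('pics/'+f+'.npy',cloud(n,d,s)); np.save('pics/'+f+'_d.npy',d)
    return p,d,cloud(n,d,s)
E
python3 - <<'E'
from h import *
print(arm.sense())
for n in ['scene','top']:
    p,d,C=snap(n,n+'0')
    for q in ['holder','coupon_mid','lever_mid','jaw_lip','stop','sander','tape','tin','block']:
        for b in arm.boxes_of(n,q)[:3]:
            u,v=[int(round(x)) for x in b['point']]
            print(n,q,round(b['p'],2),u,v,C[v,u].round(3))
a=cv2.imread('pics/scene0.png');b=cv2.imread('pics/top0.png')
cv2.imwrite('pics/both.png',cv2.resize(np.vstack([a,b]),None,fx=.714,fy=.714))
E
```

```text
{'t': 0.0, 'joint_positions': array([-1.25480155e+00,  4.87084884e-02,  9.75838599e-02,  1.62199366e+00,
        2.07995318e-05,  1.44295369e+00]), 'dq': array([-0.00329435,  0.00064842, -0.00085805,  0.00197873,  0.00138676,
        0.00143559]), 'joint_efforts': array([ 2.59373955e-04, -3.38779271e+01,  3.20016861e+01,  2.03894317e-02,
       -6.05277501e-05, -1.78053745e-05]), 'tool_pos': array([ 0.22522979, -0.47358348,  0.2411321 ]), 'orientation': array([-1.15682301e-03,  9.75476280e-01,  2.20101520e-01, -9.87056075e-05]), 'force': array([ 0.53860513,  0.67216447, -0.49918298]), 'wrist_torque': array([ 0.02902093, -0.02436707, -0.01271063]), 'finger_gap': 0.9976258672071657}
scene holder 0.81 296 214 [0.552 0.047 0.026]
scene holder 0.71 270 261 [0.712 0.027 0.027]
scene coupon_mid 0.64 239 187 [ 0.456 -0.122  0.005]
scene coupon_mid 0.5 274 200 [ 0.515 -0.014  0.029]
scene lever_mid 0.77 302 202 [0.506 0.052 0.028]
scene lever_mid 0.69 283 250 [0.682 0.048 0.034]
scene jaw_lip 0.81 304 203 [0.515 0.058 0.033]
scene jaw_lip 0.73 441 257 [0.589 0.374 0.001]
scene jaw_lip 0.6 282
[... 185 characters left out ...]
[0.482 0.355 0.074]
scene block 0.63 161 224 [ 0.655 -0.242  0.024]
top holder 0.74 269 170 [0.685 0.028 0.034]
top holder 0.7 269 237 [0.512 0.039 0.036]
top coupon_mid 0.92 286 234 [ 0.517 -0.003  0.029]
top coupon_mid 0.89 330 258 [ 0.452 -0.11   0.004]
top lever_mid 0.92 260 232 [0.526 0.061 0.033]
top lever_mid 0.74 258 170 [0.688 0.056 0.031]
top jaw_lip 0.84 258 171 [0.685 0.056 0.032]
top jaw_lip 0.72 263 237 [0.514 0.054 0.031]
top stop 0.7 268 237 [0.315 0.018 1.317]
top stop 0.63 269 171 [0.684 0.028 0.027]
top sander 0.83 416 251 [ 0.444 -0.305  0.096]
top tin 0.77 139 277 [0.431 0.348 0.095]
top block 0.59 381 186 [ 0.62  -0.251  0.043]
top block 0.22 259 237 [0.514 0.064 0.032]
```

View pics/top0.png

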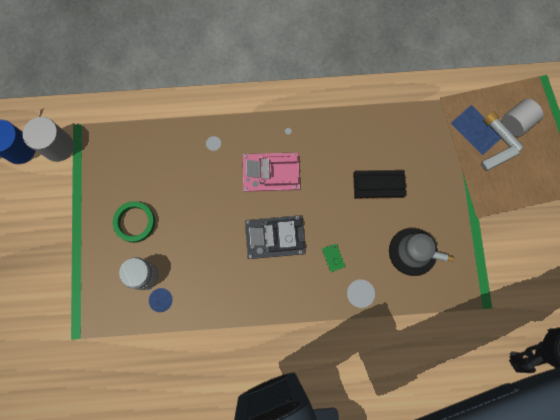

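View pics/scene0.png

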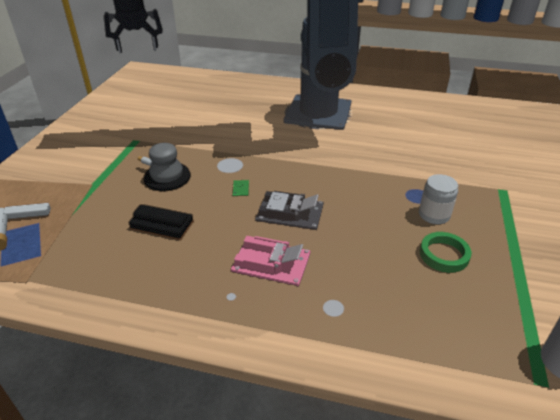

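The dark holder at top-view (275,237) carrying the grey coupon (287,234) is the one meant. The pink holder (271,171) and the green plate (333,257) are look-alikes. Holder +x points roughly along world +y.

```bash
cat >> h.py <<'E'
def plan(pos,Rt,s=None):
    s=s or arm.sense(); R0=rot(s['orientation'])
    return (R0.T@(np.array(pos)-s['tool_pos'])/.025).round(2),(np.degrees(R.from_matrix(R0.T@Rt).as_rotvec())/5).round(2)
def down(yawx):  # tool x at yaw, z down
    c,s_=np.cos(yawx),np.sin(yawx); return np.array([[c,s_,0],[s_,-c,0],[0,0,-1.]])
E
python3 - <<'E'
from h import *
print(np.array(arm.get_calibration('wrist')['T_tool_cam']).round(3),arm.finger_overhang)
C=np.load('pics/top0.npy')
m=(C[...,2]>.006)&(C[...,2]<.06)&(abs(C[...,0]-.513)<.075)&(abs(C[...,1]-.03)<.11)
P=C[m][:,:2].astype(np.float32)
m2=(C[...,2]>.005)&(C[...,2]<.015)&(abs(C[...,0]-.513)<.075)&(abs(C[...,1]-.03)<.11)
print(len(P),cv2.minAreaRect(P),cv2.minAreaRect(C[m2][:,:2].astype(np.float32)))
print(plan([.515,.03,.25],down(np.pi)))
R0=rot(arm.sense()['orientation']);print(R0.round(2))
E
```

```text
[[-0.    -0.952 -0.306  0.077]
 [ 1.    -0.     0.    -0.001]
 [-0.    -0.306  0.952 -0.133]
 [ 0.     0.     0.     1.   ]] 0.011
2114 ((0.5130645632743835, 0.02971380203962326), (0.14570556581020355, 0.22102950513362885), 1.8998558521270752) ((0.5131946206092834, 0.030108287930488586), (0.2196015864610672, 0.1493081897497177), 89.72715759277344)
(array([ 19.12, -13.24,  -0.31]), array([ -0.  ,   0.  , -30.91]))
[[ 0.9   0.43 -0.  ]
 [ 0.43 -0.9  -0.  ]
 [-0.   -0.   -1.  ]]
```

Emit:
carry_out:
  rows:
    - [[8.5,-6.5,0,0,0,-14],[8.5,-6.5,0,0,0,-14],[8.5,-6.5,0,0,0,-14],[8.5,-6.5,0,0,0,-14],[8.5,-6.5,0,0,0,-14],[8.5,-6.5,0,0,0,-14],[8.5,-6.5,0,0,0,-14],[8.5,-6.5,0,0,0,-14],[8.5,-6.5,0,0,0,-14],[8.5,-6.5,0,0,0,-14]]

```text
t: 1.83
tool_pos: [0.3479, -0.2355, 0.2425]
orientation: [0.0, 0.67, 0.742, -0.0]
force: [0.3, 0.1, -0.4]
finger_gap: 0.999
```

```bash
python3 -c "
from h import *
print(arm.sense()['t'],plan([.48,.03,.22],down(np.pi)))"
```

```text
1.8333 (array([10.02,  6.34,  0.9 ]), array([-0.000e+00,  1.000e-02, -1.683e+01]))
```

Emit:
carry_out:
  rows:
    - [[10,6.3,0.9,0,0,-14],[10,6.3,0.9,0,0,-14],[10,6.3,0.9,0,0,-14],[10,6.3,0.9,0,0,-14],[10,6.3,0.9,0,0,-14],[10,6.3,0.9,0,0,-14],[10,6.3,0.9,0,0,-14],[10,6.3,0.9,0,0,-14],[10,6.3,0.9,0,0,-14],[10,6.3,0.9,0,0,-14]]

```text
t: 2.67
tool_pos: [0.4809, 0.029, 0.2195]
orientation: [-0.0, 0.123, 0.992, -0.0]
force: [-1.0, -0.1, 0.5]
finger_gap: 1.002
```

Emit:
carry_out:
  rows:
    - [[0,0,0,0,0,-2.8],[0,0,0,0,0,-2.8],[0,0,0,0,0,-2.8],[0,0,0,0,0,-2.8],[0,0,0,0,0,-2.8]]

```text
t: 3.08
tool_pos: [0.4807, 0.0276, 0.2198]
orientation: [0.0, 0.006, 1.0, 0.0]
force: [0.2, -0.1, -0.8]
finger_gap: 0.999
```

```bash
python3 - <<'E'
from h import *
s=arm.sense(); print(s['tool_pos'],s['orientation'],s['joint_positions'].round(2))
p,d,C=snap('wrist','w1')
for q in ['coupon_mid','lever_mid','jaw_lip','stop','ledges']:
    for b in arm.boxes_of('wrist',q)[:2]:
        u,v=[int(round(x)) for x in b['point']]
        print(q,round(b['p'],2),u,v,C[v,u].round(4))
m=(C[...,2]>.004)&(abs(C[...,0]-.513)<.075)&(abs(C[...,1]-.03)<.1)
print(m.sum()); print(cv2.minAreaRect(C[m&(C[...,2]<.012)][:,:2].astype(np.float32)))
E
```

```text
[0.4807035  0.02759925 0.21984764] [4.18270884e-05 6.29678797e-03 9.99980174e-01 6.35068682e-06] [-0.08 -0.07 -0.06  1.58  0.   -0.07]
coupon_mid 0.95 245 219 [ 0.5187 -0.0077  0.0317]
coupon_mid 0.73 152 158 [ 0.4504 -0.1162  0.0066]
lever_mid 0.7 301 219 [0.5193 0.0573 0.0325]
lever_mid 0.62 296 340 [0.6915 0.053  0.0327]
jaw_lip 0.94 301 215 [0.5141 0.0571 0.0332]
jaw_lip 0.94 296 339 [0.6902 0.053  0.0322]
stop 0.64 273 324 [0.6837 0.0222 0.0104]
ledges 0.68 286 202 [0.4971 0.0398 0.0369]
ledges 0.55 272 322 [0.6661 0.0213 0.0279]
55881
((0.5162265300750732, 0.0319872722029686), (0.1700495332479477, 0.11817527562379837), 83.30601501464844)
```

View pics/w1.png

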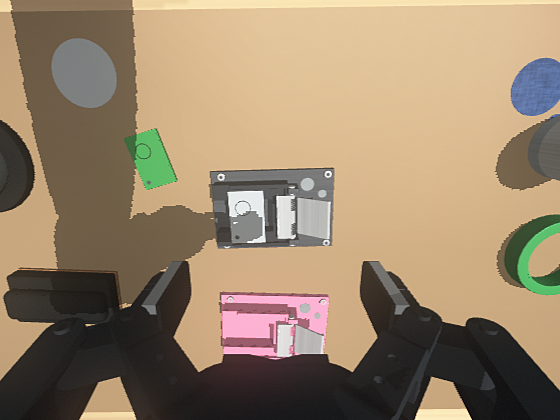

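Emit:
carry_out:
  rows:
    - [[-1.2,0,3.6,0,0,0],[-1.2,0,3.6,0,0,0],[-1.2,0,3.6,0,0,0],[-1.2,0,3.6,0,0,0],[-1.2,0,3.6,0,0,0]]

```text
t: 3.8
tool_pos: [0.5098, 0.0274, 0.1297]
orientation: [-0.001, 0.005, 1.0, 0.0]
force: [0.0, -0.4, 1.3]
finger_gap: 1.001
```

```bash
python3 - <<'E'
from h import *
s=arm.sense(); print(s['tool_pos'],s['orientation'])
p,d,C=snap('wrist','w2')
for q in ['coupon_mid','lever_mid','jaw_lip']:
    for b in arm.boxes_of('wrist',q)[:1]:
        u,v=[int(round(x)) for x in b['point']]
        print(q,round(b['p'],2),u,v,C[v,u].round(4))
# bright light-grey coupon top mask
c,T=campose('wrist',s); print(c)
cv2.imwrite('pics/w2c.png',cv2.resize(p[100:290,150:390,::-1],None,fx=3.1,fy=3.1,interpolation=cv2.INTER_CUBIC))
E
```

```text
[0.50984049 0.02739134 0.129686  ] [-1.20758665e-03  5.05629755e-03  9.99986484e-01  9.03064642e-05]
coupon_mid 0.89 105 139 [ 0.4501 -0.1166  0.0064]
lever_mid 0.68 314 220 [0.5147 0.0596 0.0349]
jaw_lip 0.66 313 219 [0.5143 0.0589 0.0338]
{'fx': 294.2510743784518, 'fy': 294.2510743784518, 'cx': 275.10467595753863, 'cy': 206.55440083435363, 'T_tool_cam': array([[-1.06582227e-04, -9.51736652e-01, -3.06915842e-01,
         8.01514238e-02],
       [ 9.99999989e-01, -6.88760578e-05, -1.33686019e-04,
         1.96693972e-04],
       [ 1.06094731e-04, -3.06915853e-01,  9.51736648e-01,
        -1.32533604e-01],
       [ 0.00000000e+00,  0.00000000e+00,  0.00000000e+00,
         1.00000000e+00]])}
```

View pics/w2c.png

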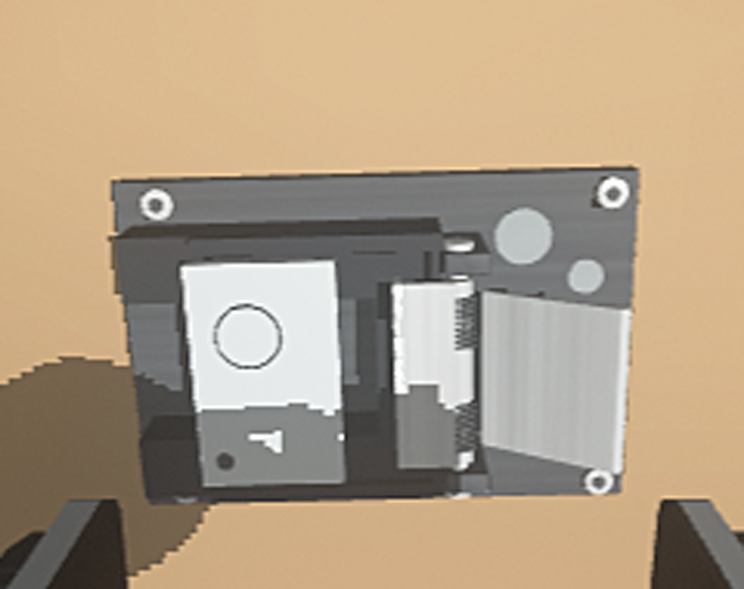

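The crop shows the dark holder with coupon corners at about (181,265), (335,261), (346,482), (205,487). The base plate's far corners are at (112,182) and (637,168), the jaw lip edge runs along x≈393, and the lever is at right (482–630).

```bash
cat >> h.py <<'E'
def hit(px,z,n='wrist',s=None):
    c,T=campose(n,s); r=T[:3,:3]@np.array([(px[0]-c['cx'])/c['fx'],(px[1]-c['cy'])/c['fy'],1]); return T[:3,3]+r*(z-T[2,3])/r[2]
E
python3 - <<'E'
from h import *
f=lambda x,y:(x/3.1+150-.34,y/3.1+100-.34)
L=[('base--',112,182,.008),('base+-',637,168,.008),('base++',622,491,.008),('screw',157,205,.008),('screw',613,193,.008),('screw',599,482,.008),
('cp r-',181,265,.031),('cp f-',335,261,.031),('cp f+',346,482,.031),('cp r+',205,487,.031),
('lip-',391,284,.0285),('lip+',397,468,.0285),('lev tip-',630,310,.049),('lev tip+',618,473,.049),('lev root-',482,291,.029),('lev root+',485,445,.029)]
W={}
for i,(n,x,y,z) in enumerate(L):
    w=hit(f(x,y),z); W[i]=w; print(n,w.round(4))
# holder: base corners; image- is world -x => holder y sign: holder x~world y, holder y~ -world x. top of image = holder +y
H=np.array([[-95,50],[52,50],[52,-50]])/1e3
P=np.array([W[0][:2],W[1][:2],W[2][:2]])
U,S,Vt=np.linalg.svd((H-H.mean(0)).T@(P-P.mean(0))); Rh=(Vt.T@U.T); th=np.arctan2(Rh[1,0],Rh[0,0]); o=P.mean(0)-Rh@H.mean(0)
print('o',o,'yaw',np.degrees(th),'res',((H@Rh.T+o)-P)*1e3, np.linalg.det(Rh))
for i in W: print(L[i][0],((W[i][:2]-o)@Rh*1e3).round(1))
C=np.load('pics/w2.npy'); Q=C.copy(); Q[...,:2]=(C[...,:2]-o)@Rh
for x0 in range(-84,50,6):
    m=(abs(Q[...,0]-x0/1e3)<.0015)&(abs(Q[...,1])<.01); print(x0,np.median(Q[m][:,2]*1e3).round(1) if m.any() else None,end='; ')
E
```

```text
base-- [ 0.4704 -0.0501  0.008 ]
base+- [0.468  0.0972 0.008 ]
base++ [0.5689 0.1    0.008 ]
screw [ 0.4771 -0.038   0.008 ]
screw [0.475 0.091 0.008]
screw [0.5657 0.0926 0.008 ]
cp r- [ 0.4889 -0.0272  0.031 ]
cp f- [0.4883 0.0134 0.031 ]
cp f+ [0.553  0.0147 0.031 ]
cp r+ [ 0.5541 -0.0256  0.031 ]
lip- [0.4953 0.0281 0.0285]
lip+ [0.5499 0.0293 0.0285]
lev tip- [0.497  0.0871 0.049 ]
lev tip+ [0.5417 0.0872 0.049 ]
lev root- [0.4974 0.0525 0.029 ]
lev root+ [0.5427 0.0543 0.029 ]
o [0.51917297 0.0463673 ] yaw 91.05566768785667 res [[ 0.49628109  0.55277208]
 [ 0.21884751  0.20491206]
 [-0.7151286  -0.75768414]] 0.9999999999999993
base-- [-95.5  50.5]
base+- [51.8 50.2]
base++ [ 52.7 -50.7]
screw [-83.6  43.7]
screw [45.4 43.4]
screw [ 45.4 -47.4]
cp r- [-73.   31.6]
cp f- [-32.4  31.5]
cp f+ [-32.3 -33.2]
cp r+ [-72.6 -33.6]
lip- [-17.8  24.2]
lip+ [-17.6 -30.4]
lev tip- [41.1 21.4]
lev tip+ [ 40.4 -23.2]
lev root- [ 6.5 21.7]
lev root+ [  7.5 -23.7]
-84 190.1; -78 187.3; -72 184.3; -66 32.8; -60 149.8; -54 32.1; -48 31.9; -42 31.9; -36 32.0; -30 9.1; -24 8.8; -18 27.1; -12 35.9; -6 36.0; 0 35.7; 6 19.5; 12 33.5; 18 39.7; 24 151.4; 30 45.5; 36 184.7; 42 190.7; 48 190.0;
```

```bash
cat >> h.py <<'E'
TH=np.radians(91.06); RH=np.array([[np.cos(TH),-np.sin(TH)],[np.sin(TH),np.cos(TH)]]); O=np.array([.5192,.0464])+RH@[-.0004,-.0006]
def hp(x,y,z): return np.r_[RH@[x/1e3,y/1e3]+O,z/1e3]
def tcp_h(s=None):
    s=s or arm.sense(); return np.r_[(s['tool_pos'][:2]-O)@RH,s['tool_pos'][2]]*1e3
E
python3 - <<'E'
from h import *
print(plan(hp(-35.6,0,100),down(TH+np.pi/2)))
E
```

```text
(array([-0.34, -0.67,  1.31]), array([-0.  ,  0.05, -0.33]))
```

Emit:
carry_out:
  rows:
    - [[-0.34,-0.67,1.2,0,0,-0.33],[-0.34,-0.67,1.2,0,0,-0.33],[-0.34,-0.67,1.2,0,0,-0.33],[-0.34,-0.67,1.2,0,0,-0.33],[-0.34,-0.67,1.2,0,0,-0.33]]
  hand: 0.95

```text
t: 4.42
tool_pos: [0.5198, 0.0108, 0.1015]
orientation: [0.001, -0.009, 1.0, -0.0]
force: [0.0, 1.0, 0.6]
finger_gap: 0.946
```

```bash
python3 - <<'E'
from h import *
s=arm.sense(); print(tcp_h(s),s['finger_gap'],plan(hp(-35.6,0,100),down(TH+np.pi/2)))
p,d,C=snap('wrist','w3')
T=np.array(arm.get_calibration('wrist')['T_tool_cam'])
c=arm.get_calibration('wrist')
v,u=np.mgrid[:420,:560]; P=np.stack([(u-c['cx'])/c['fx']*d,(v-c['cy'])/c['fy']*d,d],-1)@T[:3,:3].T+T[:3,3]
P*=1e3; np.save('pics/w3t.npy',P)
for sg in (-1,1):
    m=(d>0)&(P[...,1]*sg>20)&(P[...,1]*sg<70)&(P[...,2]>-40)&(P[...,2]<25)&(abs(P[...,0])<20)
    Q=P[m]; print(sg,m.sum(),'z pct',np.percentile(Q[:,2],[50,90,99,100]).round(1))
    for z in range(-20,16,4):
        k=abs(Q[:,2]-z)<2
        if k.sum()>3: print(z,k.sum(),'y',np.percentile(Q[k,1],[1,50,99]).round(1),'x',np.percentile(Q[k,0],[1,99]).round(1))
cv2.imwrite('pics/w3c.png',cv2.resize(p[100:330,130:420,::-1],None,fx=2.6,fy=2.6,interpolation=cv2.INTER_CUBIC))
E
```

```text
[-35.24463194   0.68579206 101.54954606] 0.9463130589562528 (array([-0.03, -0.01,  0.06]), array([-0.  ,  0.03,  0.  ]))
-1 2404 z pct [-24.9  -9.1  -2.9  -1. ]
-20 259 y [-53.5 -40.5 -39.8] x [-9.2 13. ]
-16 235 y [-53.4 -40.4 -39.7] x [-9.2 13. ]
-12 211 y [-53.3 -40.4 -39.8] x [-8.4 13.2]
-8 172 y [-51.7 -40.3 -39.8] x [-9.2 13.1]
-4 105 y [-45.5 -40.2 -39.8] x [-8.1 12.7]
0 12 y [-40.3 -40.3 -40.1] x [-4.8  8.1]
1 2410 z pct [-24.7  -8.9  -2.6  -0.7]
-20 256 y [40.5 41.2 54.4] x [-9.4 13.1]
-16 249 y [40.6 41.2 54.2] x [-8.8 13.2]
-12 215 y [40.7 41.2 54.2] x [-8.9 13.1]
-8 172 y [40.7 41.2 52.8] x [-8.7 13. ]
-4 107 y [40.7 41.  47.2] x [-8.7 12.5]
0 10 y [40.9 41.2 41.3] x [-4.8  8.9]
```

View pics/w3c.png

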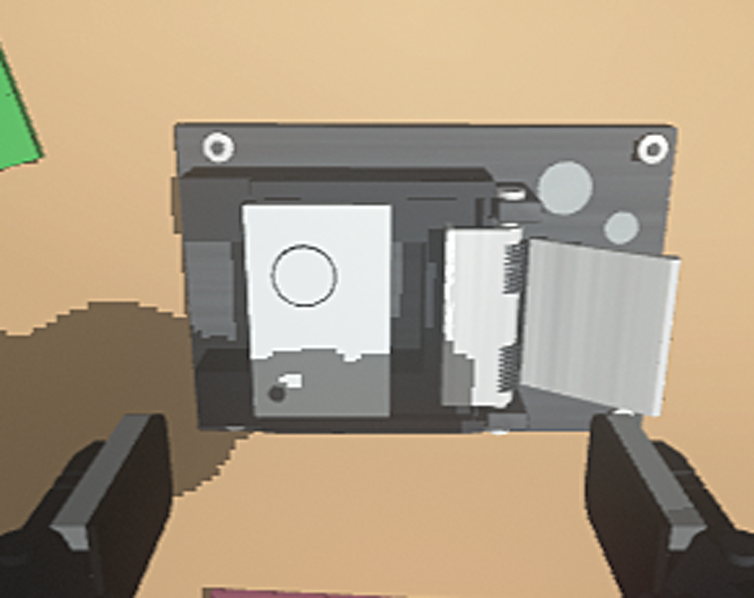

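The crop shows the open fingertips straddling holder and coupon. The tips are level with the TCP at this opening, with inner faces at −40.3 and +41 mm. Next I descend most of the way onto the lever.

Emit:
carry_out:
  rows:
    - [[-0.03,0.01,0.6,0,0,0],[-0.03,0.01,1.2,0,0,0],[-0.03,0.01,1.7,0,0,0],[-0.03,0.01,2.1,0,0,0],[-0.03,0.01,2.4,0,0,0],[-0.03,0.01,2.6,0,0,0],[-0.03,0.01,2.8,0,0,0],[-0.03,0.01,2.9,0,0,0],[-0.03,0.01,2.9,0,0,0]]

```text
t: 5.22
tool_pos: [0.52, 0.0111, 0.0282]
orientation: [0.0, -0.01, 1.0, 0.0]
force: [-1.7, 0.1, 5.6]
finger_gap: 0.95
```

```bash
cat >> h.py <<'E'
def state(f):
    s=arm.sense(); print('tcp_h',tcp_h(s).round(1),'gap',round(s['finger_gap'],3),'F',np.array(s['force']).round(1),'t',s['t'])
    p,d,C=snap('wrist',f); Q=C.copy(); Q[...,:2]=(C[...,:2]-O)@RH; Q*=1e3
    for lo,hi in ((13,20),(-20,-13)):
        print('lever y',lo,[ (x,np.median(Q[m][:,2]).round(1),int(m.sum())) for x in range(8,46,5) if (m:=(abs(Q[...,0]-x)<2)&(Q[...,1]>lo)&(Q[...,1]<hi)&(Q[...,2]<55)&(Q[...,2]>12)).sum()>5])
    m=(abs(Q[...,2]-31.5)<2.5)&(Q[...,0]>-90)&(Q[...,0]<-20)
    for y in (-25,-18,18,25):
        k=m&(abs(Q[...,1]-y)<2)
        if k.any(): print('coupon y',y,'x range',np.percentile(Q[k][:,0],[2,98]).round(1),k.sum())
    cv2.imwrite('pics/'+f+'c.png',cv2.resize(p[60:330,110:440,::-1],None,fx=2.2,fy=2.2,interpolation=cv2.INTER_CUBIC))
E
python3 -c "
from h import *
state('w4')"
```

```text
tcp_h [-34.9   0.4  28.2] gap 0.95 F [-1.7  0.1  5.6] t 5.2167
lever y 13 [(8, np.float64(37.2), 209), (13, np.float64(30.2), 151), (18, np.float64(31.2), 121), (23, np.float64(32.7), 121), (28, np.float64(33.9), 119), (33, np.float64(35.3), 129), (38, np.float64(36.5), 133), (43, np.float64(37.4), 85)]
lever y -20 [(8, np.float64(28.7), 35), (43, np.float64(37.2), 10)]
coupon y -25 x range [-70.6 -32.1] 469
coupon y -18 x range [-70.5 -32.1] 505
coupon y 18 x range [-70.6 -32.3] 617
coupon y 25 x range [-70.6 -32.4] 657
```

View pics/w4c.png

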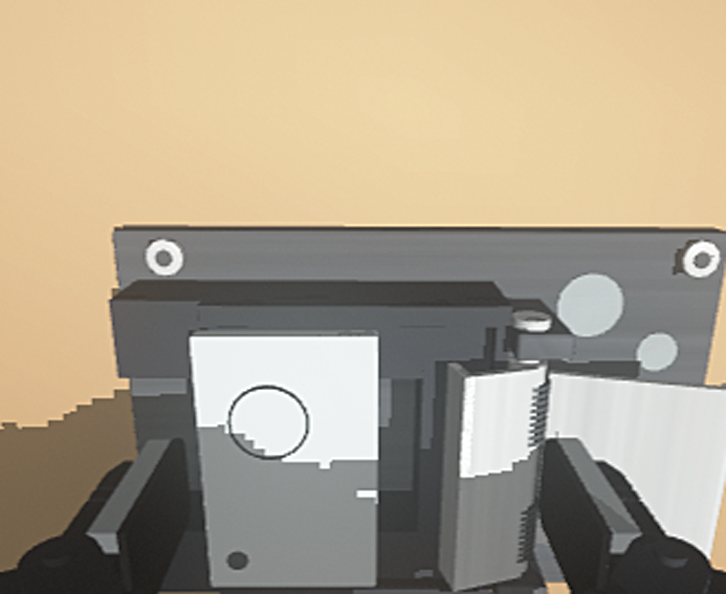

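The crop shows finger B on the lever (570,480), which is partly pressed (clip ≈0.32). Finger A stands just behind the coupon's rear edge (185,450) and isn't touching it. I press 3 mm further.

Emit:
carry_out:
  rows:
    - [[0,0,0.06,0,0,0],[0,0,0.12,0,0,0],[0,0,0.12,0,0,0],[0,0,0.12,0,0,0]]

```text
t: 5.6
tool_pos: [0.5201, 0.0108, 0.0263]
orientation: [0.0, -0.01, 1.0, 0.0]
force: [-3.2, -0.9, 7.1]
finger_gap: 0.953
```

```bash
python3 -c "
from h import *
state('w5')"
```

```text
tcp_h [-35.2   0.3  26.3] gap 0.953 F [-3.2 -0.9  7.1] t 5.6
lever y 13 [(8, np.float64(36.1), 185), (13, np.float64(28.2), 140), (18, np.float64(28.3), 111), (23, np.float64(28.8), 109), (28, np.float64(29.2), 107), (33, np.float64(29.5), 113), (38, np.float64(30.0), 109), (43, np.float64(30.1), 84)]
lever y -20 [(8, np.float64(27.5), 24), (38, np.float64(29.8), 11), (43, np.float64(30.0), 26)]
coupon y -25 x range [-70.4 -32.4] 484
coupon y -18 x range [-70.4 -32.5] 509
coupon y 18 x range [-70.6 -32.2] 639
coupon y 25 x range [-70.6 -32.3] 679
```

Emit:
carry_out:
  rows:
    - [[0,0.08,0,0,0,0],[0,0.16,0,0,0,0],[0,0.24,0,0,0,0],[0,0.32,0,0,0,0],[0,0.4,0,0,0,0],[0,0.48,0,0,0,0],[0,0.56,0,0,0,0],[0,0.64,0,0,0,0],[0,0.72,0,0,0,0],[0,0.72,0,0,0,0]]

```text
t: 6.48
tool_pos: [0.5204, 0.0291, 0.025]
orientation: [0.001, -0.009, 1.0, 0.0]
force: [1.5, -1.7, 4.0]
finger_gap: 0.954
```

```bash
python3 -c "
from h import *
state('w6')"
```

```text
tcp_h [-16.9  -0.3  25. ] gap 0.954 F [ 1.5 -1.7  4. ] t 6.4833
lever y 13 [(8, np.float64(26.6), 96), (13, np.float64(26.6), 108), (18, np.float64(26.4), 103), (23, np.float64(26.5), 113), (28, np.float64(26.3), 108), (33, np.float64(26.2), 106), (38, np.float64(26.1), 103), (43, np.float64(25.9), 78)]
lever y -20 [(8, np.float64(26.8), 57), (13, np.float64(26.5), 56), (18, np.float64(26.5), 56), (23, np.float64(26.4), 55), (28, np.float64(26.3), 11)]
coupon y -25 x range [-56.  -20.9] 433
coupon y -18 x range [-55.9 -20.8] 491
coupon y 18 x range [-56.1 -20.5] 601
coupon y 25 x range [-56.1 -20.9] 641
```

View pics/w6c.png

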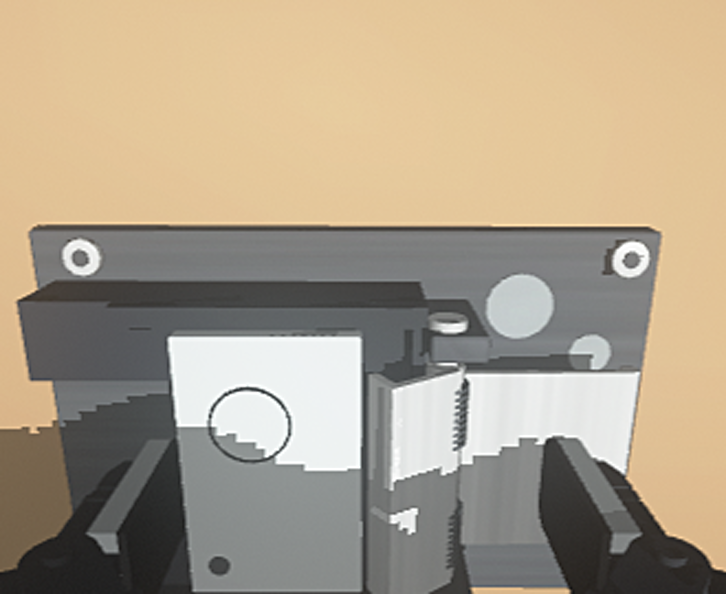

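The crop shows the jaw raised, the lever level under finger B, and finger A pushing a square coupon whose front is at the jaw lip. About 10 mm remain.

Emit:
carry_out:
  rows:
    - [[0,0.06,0,0,0,0],[0,0.12,0,0,0,0],[0,0.18,0,0,0,0],[0,0.24,0,0,0,0],[0,0.3,0,0,0,0],[0,0.35,0,0,0,0],[0,0.39,0,0,0,0],[0,0.39,0,0,0,0]]

```text
t: 7.2
tool_pos: [0.5186, 0.039, 0.0239]
orientation: [-0.001, -0.01, 1.0, 0.0]
force: [-0.6, -0.9, 2.6]
finger_gap: 0.948
```

```bash
python3 -c "
from h import *
state('w7')"
```

```text
tcp_h [-7.   1.3 23.9] gap 0.948 F [-0.6 -0.9  2.6] t 7.2
lever y 13 [(8, np.float64(26.5), 103), (13, np.float64(26.3), 106), (18, np.float64(26.1), 105), (23, np.float64(25.9), 109), (28, np.float64(25.7), 104), (33, np.float64(29.2), 216), (38, np.float64(38.7), 372), (43, np.float64(24.8), 67)]
lever y -20 [(8, np.float64(26.5), 55), (13, np.float64(26.3), 55), (18, np.float64(26.1), 62), (23, np.float64(25.8), 57), (28, np.float64(25.6), 57), (33, np.float64(25.4), 54), (38, np.float64(25.3), 19)]
coupon y -25 x range [-46.4 -20.6] 258
coupon y -18 x range [-46.4 -20.5] 355
coupon y 18 x range [-46.3 -20.8] 450
coupon y 25 x range [-46.5 -20.6] 476
```

Emit:
carry_out:
  rows:
    - [[0,0.04,0,0,0,0],[0,0.08,0,0,0,0],[0,0.08,0,0,0,0],[0,0.08,0,0,0,0]]

```text
t: 7.58
tool_pos: [0.5186, 0.0397, 0.024]
orientation: [-0.001, -0.009, 1.0, -0.001]
force: [-2.3, -4.9, 2.5]
finger_gap: 0.95
```

```bash
python3 -c "
from h import *
state('w8')"
```

```text
tcp_h [-6.3  1.3 24. ] gap 0.95 F [-2.3 -4.9  2.5] t 7.5833
lever y 13 [(8, np.float64(26.5), 100), (13, np.float64(26.5), 101), (18, np.float64(26.1), 104), (23, np.float64(26.0), 101), (28, np.float64(25.7), 103), (33, np.float64(25.9), 152), (38, np.float64(39.4), 385), (43, np.float64(24.8), 85)]
lever y -20 [(8, np.float64(26.6), 53), (13, np.float64(26.4), 59), (18, np.float64(26.0), 62), (23, np.float64(25.7), 53), (28, np.float64(25.6), 56), (33, np.float64(25.5), 60), (38, np.float64(25.3), 28)]
coupon y -25 x range [-46.  -20.8] 231
coupon y -18 x range [-45.7 -20.7] 348
coupon y 18 x range [-45.7 -20.6] 426
coupon y 25 x range [-45.7 -20.8] 451
```

The coupon stalled against the stop: 0.7 mm moved of 2 mm commanded, with 4–5 N of push and a square rear edge. Now I ease off and lift straight up to release the lever.

Emit:
carry_out:
  rows:
    - [[0,-0.05,0,0,0,0],[0,-0.1,0,0,0,0],[0,-0.1,0,0,0,0]]

```text
t: 7.88
tool_pos: [0.5189, 0.0393, 0.0241]
orientation: [-0.0, -0.01, 1.0, 0.002]
force: [-0.7, 1.7, 1.7]
finger_gap: 0.952
```

```bash
python3 -c "
from h import *
state('w9')"
```

```text
tcp_h [-6.7  1.  24.1] gap 0.952 F [-0.7  1.7  1.7] t 7.8833
lever y 13 [(8, np.float64(26.6), 105), (13, np.float64(26.5), 103), (18, np.float64(26.2), 108), (23, np.float64(26.1), 105), (28, np.float64(25.9), 102), (33, np.float64(26.4), 190), (38, np.float64(38.4), 368), (43, np.float64(25.0), 66)]
lever y -20 [(8, np.float64(26.6), 57), (13, np.float64(26.4), 58), (18, np.float64(26.2), 51), (23, np.float64(26.1), 60), (28, np.float64(25.8), 60), (33, np.float64(25.7), 64), (38, np.float64(25.4), 21)]
coupon y -25 x range [-46.  -20.8] 247
coupon y -18 x range [-46.1 -20.7] 343
coupon y 18 x range [-46.1 -20.6] 430
coupon y 25 x range [-45.9 -20.5] 471
```

Emit:
carry_out:
  rows:
    - [[0,-0.02,-0.1,0,0,0],[0,-0.02,-0.25,0,0,0],[0,-0.02,-0.45,0,0,0],[0,-0.02,-0.7,0,0,0],[0,-0.02,-1,0,0,0],[0,-0.02,-1.4,0,0,0],[0,-0.02,-2,0,0,0],[0,-0.02,-2.8,0,0,0],[0,-0.02,-3.6,0,0,0],[0,-0.02,-3.6,0,0,0]]

```text
t: 8.77
tool_pos: [0.5226, 0.0372, 0.12]
orientation: [0.005, -0.009, 1.0, -0.0]
force: [0.7, -0.2, 0.7]
finger_gap: 0.948
```

```bash
python3 -c "
from h import *
state('w10')
p=cv2.imread('pics/w10.png');cv2.imwrite('pics/w10c.png',cv2.resize(p[90:300,150:400],None,fx=3,fy=3,interpolation=cv2.INTER_CUBIC))"
```

```text
tcp_h [ -8.9  -2.6 120. ] gap 0.948 F [ 0.7 -0.2  0.7] t 8.7667
lever y 13 [(8, np.float64(28.8), 38), (13, np.float64(30.3), 44), (18, np.float64(31.6), 52), (23, np.float64(32.9), 47), (28, np.float64(34.4), 44), (33, np.float64(35.6), 48), (38, np.float64(37.0), 48), (43, np.float64(37.8), 42)]
lever y -20 [(8, np.float64(28.6), 25), (13, np.float64(30.5), 27), (18, np.float64(31.4), 26), (23, np.float64(32.7), 30), (28, np.float64(34.3), 29), (33, np.float64(35.7), 26), (38, np.float64(36.9), 28), (43, np.float64(37.7), 26)]
coupon y -25 x range [-45.7 -20.7] 119
coupon y -18 x range [-46.3 -20.2] 147
coupon y 18 x range [-45.7 -20.5] 171
coupon y 25 x range [-45.6 -20.4] 178
```

View pics/w10c.png

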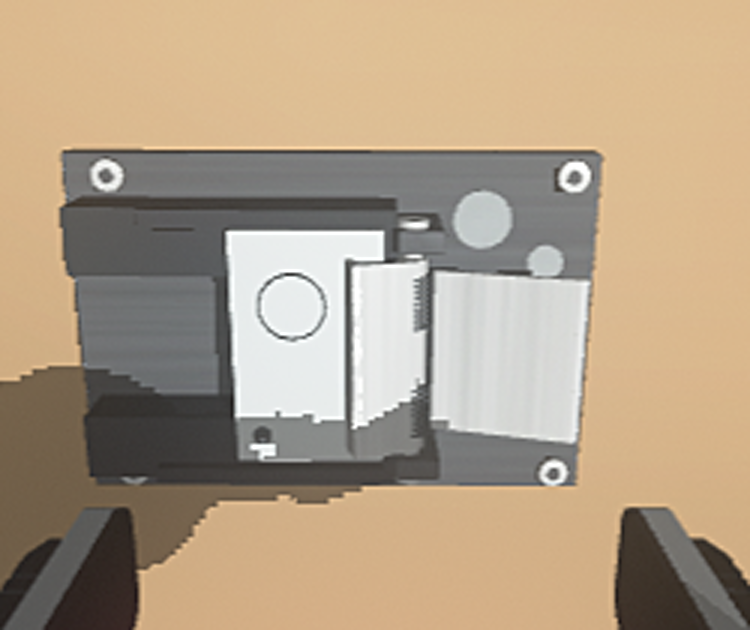

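```bash
python3 - <<'E'
from h import *
f=lambda x,y:(x/3+150-.33,y/3+90-.33)
for n,x,y,z in [('b--',62,151,.008),('b+-',602,153,.008),('b++',577,486,.008),('r-',226,231,.031),('r+',238,461,.031),('f-',385,232,.031)]:
    print(n,((hit(f(x,y),z)[:2]-O)@RH*1e3).round(1))
E
```

```text
b-- [-93.2  55.9]
b+- [51.9 55.4]
b++ [ 52.3 -43.9]
r- [-46.3  38.5]
r+ [-46.4 -24.7]
f- [-6.5 38.3]
```

Emit:
carry_out:
  rows:
    - [[1,0,-3,0,0,0],[1,0,-3,0,0,0],[1,0,-3,0,0,0],[1,0,-3,0,0,0],[1,0,-3,0,0,0]]

```text
t: 9.23
tool_pos: [0.4942, 0.037, 0.1888]
orientation: [-0.0, -0.009, 1.0, -0.0]
force: [0.5, -1.3, -0.8]
finger_gap: 0.945
```

```bash
python3 -c "
from h import *
state('w11'); print(arm.job_done())"
```

```text
tcp_h [ -8.6  25.8 188.8] gap 0.945 F [ 0.5 -1.3 -0.8] t 9.2333
lever y 13 [(8, np.float64(28.5), 21), (13, np.float64(30.4), 23), (18, np.float64(31.6), 26), (23, np.float64(32.6), 27), (28, np.float64(34.2), 25), (33, np.float64(35.5), 29), (38, np.float64(36.9), 26), (43, np.float64(37.9), 24)]
lever y -20 [(8, np.float64(28.8), 16), (13, np.float64(30.1), 16), (18, np.float64(31.7), 13), (23, np.float64(32.9), 17), (28, np.float64(34.4), 15), (33, np.float64(35.9), 19), (38, np.float64(37.2), 17), (43, np.float64(37.7), 14)]
coupon y -25 x range [-45.8 -20.4] 53
coupon y -18 x range [-45.7 -20.2] 81
coupon y 18 x range [-45.4 -20.8] 91
coupon y 25 x range [-46.3 -20.8] 92
the job is handed in; nothing more can be done
None
```

The grey coupon is loaded in the dark holder and the clip grips it; I handed the job in at about 9.3 s. One fingertip held the lever down (clip about 0.55) while the other pushed the coupon under the raised jaw until it stalled on the stop at about 5 N. I then eased off and lifted the hand straight up, so the lever came free.

Last checks:
- **Clip:** the lever slope gives about 0.29 rad, so the jaw is resting on the coupon.
- **Position:** the rear edge is square and measured at x −46.3, front edge at −6.5. Against the base plate's known edges that is about −47 and −7, which is fully home.
- **Disagreements:** in the picture taken just after lifting, all y readings were off by about 6 mm, base plate included, most likely because the arm was still settling. The depth-based rear edge reads about 1 mm further forward, as it did throughout.
- **Surroundings:** the hand ended about 19 cm above the bench, touching nothing. I never moved near the bystanders or look-alikes, but I did not photograph them again at the end.

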